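# Cross-stack wiped arm splints to air-dry

## Robot

A 7-joint arm with a two-finger parallel gripper is mounted at the origin on the work surface. World frame = base frame: x ahead of the robot, y to its left, z up, the work surface at z = 0. Lengths are in mm, angles in degrees, forces in N, time in s.
With the tool pointing down it reaches from about 425 to 825 mm from the base axis. Payload 3.6 kg.
Tool frame: the origin (TCP) lies midway between the tips of the shut fingers; the grasp point (between the pads) lies 19 mm behind it; z points along the fingers, y is the line along which they close (so a half turn about z gives the same grasp; the last joint's range is limited). The gripper opens to 93 mm and grips with 3 to 60 N. Pads are 15 mm wide; open, the fingers measure 128 mm over their backs; the gripper's body (75 mm by 188 mm) begins 65 mm behind the grasp point.
Start: joints at [-69.185, 35.231, -0.722, 81.555, 0.464, 63.22, -2.315], TCP at [246.967, 601.223, 218.64] pointing down, gripper open.
Joint ranges: [-178.69, 178.69], [-17.37, 117.87], [-77.05, 75.6], [15.02, 138.74], [-78.02, 258.01], [0.78, 113.62], [-162.83, 162.83]. Speed limits (degrees/s): [159.86, 159.86, 180, 180, 180, 180, 180].

## Interface

Orientations are given as [roll, pitch, yaw] about the fixed x, y, z axes, in that order (R = Rz(yaw) Ry(pitch) Rx(roll)).
In Python, from cell import telemetry, vision, bot gives the robot as it stands.
- The arm moves only by the tool carry_out, never from a script. Its arguments are lists of equal length, an entry for each row: "delta_pos": the shift along the tool's x, y, z in m, a list of three; "yaw": the turn about the tool's z in rad; "hand": the finger opening in m, from 0 to 0.093. A call has 1 to 12 rows; each row shifts and turns the commanded pose from where the row before left it, along the tool's axes as they then stand; what a row does not reach is not made up. A row lasts 1/8 s, in which the tool goes at most 62.5 mm and 10.7 degrees, less where a joint would pass 70% of its speed; a pose out of reach is approached as far as the arm can. A call with a gripper value outside its range is refused whole. The fingers move at their own pace and stop on an object; "force" is the grip in N (left out, the last holds). Time passes only in rows, so rows that do not move let the fingers close. It gives the time, the measured TCP pose, the force, the opening and the grip force at its end, in the units of the state.
- telemetry.observe(): the state, without advancing time (a new reading comes with each control period).
- vision.grab_frame(name): name is "scene" or "top" or "wrist"; returns a dict with "frame" (400x640x3 uint8, red, green, blue), "z_map" (400x640 float32, mm along the optical axis (not along the pixel's ray), 0 where there is no reading), "K" (3x3 intrinsics, pixels), "R" (3x3) and "t" (3): a world point X has camera coordinates R X + t. Camera axes: x right, y down, z forward; pixel columns grow to the right and rows downward; lengths in mm; the calibration is good to about 2 mm. The wrist camera is an equidistant fisheye: a pixel r from the principal point sees the ray r / f radians off the axis. A picture is of the moment at which its call begins.
- bot.finish_job(): hands the job in; it is judged then, once.
The state is a dict: "clock": time; "joints": joint angles; "qd": joint speeds; "joint_efforts": joint torques, N m; "ee_pos": TCP position; "tool_rot": TCP orientation; "force": force on the tool from outside, world axes, zero at the start; "torque": the same for the moment, N m; "opening": finger opening in mm; "gripper_force": force on a finger pad.
Only numpy, scipy, OpenCV 4.12 (cv2) and the standard library are available. Lean on these libraries where they do the work, as an engineer would, in place of code of your own. Each camera call takes 0.05 s, during which the arm holds its last target. There are 200 camera calls.

## Task

The wiped plywood arm splints have to air-dry in a criss-cross tower on the round tray, where the bottom pair already lies. Lay two of the three loose long splints flat and square across that pair, centred, one towards each end of it with a clear gap between them; then lay the third on top over the middle, square across those two, so that every splint rests on both boards below. Do not shift the bottom pair, and leave the short splint where it lies on the table.

Things in the scene. Friction and masses are not known exactly. Their poses are not given: they have to be found in the camera images.
- tray: round stainless drying tray fixed to the table, 260 mm across with a rim 12 mm high; its flat inner floor is 4 mm above the table. Origin at the centre of its underside, at table height, z up. Its x axis is the direction in which the bottom pair of splints runs, and its y axis crosses them. The tower is to be centred on it
- base_left: sealed plywood arm splint, a plain straight board 160 x 44 x 18 mm with a dark strap slot near each end; origin at the board's centre, x along its length, z through its thickness. Bottom layer, already lying flat and loose on the tray floor, along the tray's x axis, centred about 55 mm to the +y side of the tray's centre; centre 13 mm and top 22 mm above the table
- base_right: sealed plywood arm splint, a plain straight board 160 x 44 x 18 mm with a dark strap slot near each end; origin at the board's centre, x along its length, z through its thickness. Bottom layer, the same about 55 mm to the -y side of the tray's centre, so that there is a gap of about 66 mm between the bottom pair
- splint_a: sealed plywood arm splint, a plain straight board 160 x 44 x 18 mm with a dark strap slot near each end; origin at the board's centre, x along its length, z through its thickness. Lies flat and loose on the table (centre 9 mm above it), 90 g or so; the three loose long splints are alike and may be used in any order
- splint_b: sealed plywood arm splint, a plain straight board 160 x 44 x 18 mm with a dark strap slot near each end; origin at the board's centre, x along its length, z through its thickness. Lies flat and loose on the table (centre 9 mm above it), 90 g or so; the three loose long splints are alike and may be used in any order
- splint_c: sealed plywood arm splint, a plain straight board 160 x 44 x 18 mm with a dark strap slot near each end; origin at the board's centre, x along its length, z through its thickness. Lies flat and loose on the table (centre 9 mm above it), 90 g or so; the three loose long splints are alike and may be used in any order
- short_splint: a shorter splint of the same plywood, 100 x 44 x 18 mm, lying loose and flat among the others on the table; origin at its centre, x along its length. Not part of the tower; stays where it is
Things that resemble listed ones, but are neither listed nor needed, are in the scene too. What is shaped like the base_left but pink or yellow is not meant.

How it is judged:
By the outcome, as a careful person would: the job done as asked, in the order asked, and still so for the second after the job is handed in, with the robot touching nothing.
It also fails if it takes over 72 s, if anything falls off the work surface, if the arm or the gripper's body presses on something with over 40 N, if the wrist force passes 120 N, or if a joint passes its speed limit or range.

## Working session

There is one attempt and no reset: what is moved stays moved. The work goes in short steps, Python scripts to look and compute and a tool call to move; the robot and the scene stay as the last step left them, time stands still between calls to the robot, and variables do not carry over. Pictures are saved under pics/ and viewed, at most 10 in all, crops included, and the job is handed in when it is done.

Besides the shell and the picture viewer there is one more tool, called after ">>>" as a command line: name --pt "numbers of a row" for each row, then --argument value for the rest. carry_out: Moves the arm, as the interface text tells. Its arguments: {"type":"object","properties":{"delta_pos":{"type":"array"},"yaw":{"type":"array"},"hand":{"type":"array"},"force":{"type":"number"}},"required":["delta_pos","yaw","hand"]}

```bash
mkdir -p pics; ls; python3 - <<'E'
from cell import telemetry, vision
import cv2, numpy as np
print(telemetry.observe())
for n in("top","scene"):
    d=vision.grab_frame(n); cv2.imwrite(f"pics/{n}0.png",d["frame"][:,:,::-1]); np.savez(f"{n}0.npz",**d); print(n,d["K"].tolist(),d["R"].round(4).tolist(),d["t"])
E
```

```text
pics
{'clock': 0.0, 'joints': array([-69.18626678,  35.28856207,  -0.72364708,  81.63978767,
         0.46439571,  63.22015307,  -2.3147175 ]), 'qd': array([-0.03234555, -0.09580408,  0.04619045,  0.01848599,  0.03655638,
        0.01047163, -0.08497299]), 'joint_efforts': array([-5.01835511e-04, -4.58928502e+01,  2.08791364e-01, -1.65743637e+01,
       -6.11468568e-02,  2.03341566e-02,  2.37856666e-04]), 'ee_pos': array([246.66951985, 600.52439121, 217.49781678]), 'tool_rot': array([-1.79854384e+02,  1.89579291e-03,  1.57672543e+02]), 'force': array([ 0.50459959,  0.28942974, -0.81146366]), 'torque': array([-0.06633934, -0.05015575, -0.02585291]), 'gripper_force': 0.0, 'opening': 93.00811334770479}
top [[376.81056960201283, 0.0, 321.9016032462989], [0.0, 376.81056960201283, 202.68081349077428], [0.0, 0.0, 1.0]] [[0.0138, -0.9999, 0.0092], [-0.991, -0.0149, -0.1327], [0.1328, -0.0073, -0.9911]] [  51.80308912  456.75221519 1070.37513298]
scene [[424.9185163132169, 0.0, 319.6233555885809], [0.0, 424.9185163132169, 202.5883197785781], [0.0, 0.0, 1.0]] [[0.5913, 0.8064, -0.0101], [0.5029, -0.3785, -0.777], [-0.6304, 0.4543, -0.6294]] [-296.43444224 -151.15239045 1561.88284013]
```

View pics/top0.png

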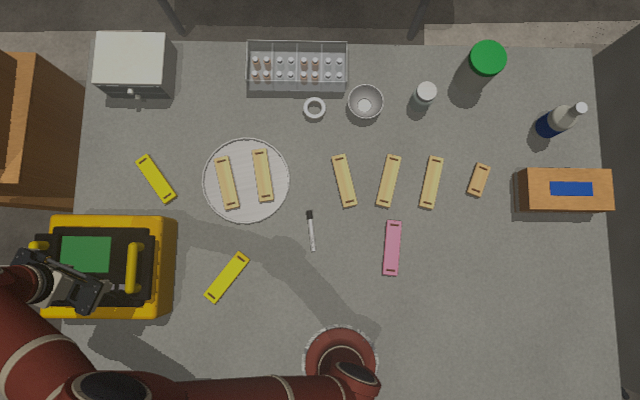

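The top view shows the tray at about (246,180) with the base pair on it. The loose long splints are at (344,181), (388,181) and (431,182), and the short one is at (479,180). The yellow and pink boards are decoys.

```bash
cat > h.py <<'E'
import numpy as np, cv2
def plane(d,uv,z):
    K,R,t=d["K"],d["R"],d["t"]; uv=np.atleast_2d(uv).astype(float)
    r=np.c_[(uv-K[:2,2])/K[0,0],np.ones(len(uv))]@R      # world ray dirs
    c=-R.T@t
    return (c+r*((z-c[2])/r[:,2])[:,None])[:,:2]
def mask(d):
    h=cv2.cvtColor(d["frame"],cv2.COLOR_RGB2HSV).astype(int); H,S,V=h[...,0],h[...,1],h[...,2]
    return ((H>=13)&(H<=26)&(S>55)&(S<150)&(V>130)).astype(np.uint8)
def boards(d,zf,amin=150,amax=3000):
    m=cv2.morphologyEx(mask(d),cv2.MORPH_CLOSE,np.ones((3,3),np.uint8))
    out=[]
    for c in cv2.findContours(m,cv2.RETR_EXTERNAL,cv2.CHAIN_APPROX_NONE)[0]:
        a=cv2.contourArea(c)
        if not amin<a<amax: continue
        u=c[:,0].mean(0); z=zf(u)
        p=plane(d,c[:,0],z).astype(np.float32)
        (x,y),(w,h),_=rr=cv2.minAreaRect(p); b=cv2.boxPoints(rr)
        e=max((b[1]-b[0],b[2]-b[1]),key=np.linalg.norm)
        out.append((u.round(),round(x,1),round(y,1),round(max(w,h),1),round(min(w,h),1),round(float(np.degrees(np.arctan2(e[1],e[0]))%180),1),z))
    return out
E
python3 - <<'E'
from h import *
d=dict(np.load("top0.npz"))
for b in boards(d,lambda u:22 if u[0]<295 else 18): print(*b)
E
```

```text
[479. 179.] 536.6 -410.2 99.0 43.6 159.1 18
[226. 182.] 515.0 342.3 157.8 44.2 15.2 22
[431. 181.] 527.4 -267.6 158.8 44.4 166.9 18
[388. 180.] 529.9 -139.5 158.3 44.8 166.5 18
[344. 180.] 528.1 -6.6 159.1 44.3 14.3 18
[262. 174.] 540.2 236.1 157.6 44.0 10.4 22
[ 18. 113.] 709.8 994.5 410.8 95.6 0.9 22
```

View pics/scene0.png

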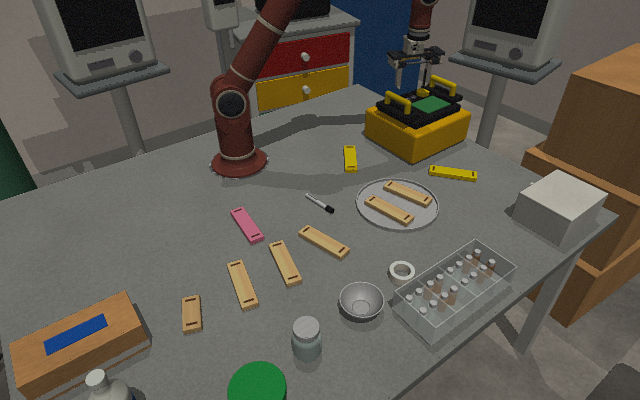

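Both fixed cameras agree on the layout, so I'm going above the first splint.

>>> carry_out --pt "0 0 0" --pt "0 0 0" --pt "0 0 0" --pt "0 0 0" --pt "-0.009 -0.047 0" --pt "-0.009 -0.047 0" --pt "-0.009 -0.047 0" --pt "-0.009 -0.047 0" --pt "-0.009 -0.047 0" --pt "-0.009 -0.047 0" --pt "-0.009 -0.047 0" --pt "-0.009 -0.047 0" --yaw '[-0.16, -0.16, -0.16, -0.16, 0, 0, 0, 0, 0, 0, 0, 0]' --hand '[0.08, 0.08, 0.08, 0.08, 0.08, 0.08, 0.08, 0.08, 0.08, 0.08, 0.08, 0.08]' --force 25

```text
clock: 1.6
ee_pos: [410.2, 253.1, 218.4]
tool_rot: [-180.0, -0.0, -165.7]
force: [-0.0, 0.3, 0.4]
opening: 79.7
gripper_force: 0.0
```

>>> carry_out --pt "-0.009 -0.047 0" --pt "-0.009 -0.047 0" --pt "-0.009 -0.047 0" --pt "-0.009 -0.047 0" --pt "-0.009 -0.047 0" --pt "-0.006 -0.047 0" --pt "0 0 0.04" --pt "0 0 0" --yaw '[0, 0, 0, 0, 0, 0, 0, 0]' --hand '[0.08, 0.08, 0.08, 0.08, 0.08, 0.08, 0.08, 0.08]'

```text
clock: 2.6
ee_pos: [526.5, -6.3, 176.1]
tool_rot: [179.9, -0.4, -165.7]
force: [-0.5, -0.3, -0.3]
opening: 80.1
gripper_force: 0.0
```

```bash
python3 - <<'E'
from cell import telemetry, vision
from h import *
d=vision.grab_frame("wrist"); np.savez("w1.npz",**d); cv2.imwrite("pics/w1.png",d["frame"][:,:,::-1])
s=telemetry.observe(); print(s["clock"],s["ee_pos"],s["tool_rot"],s["force"],s["opening"],s["joints"].round(1)); print(d["K"],-d["R"].T@d["t"])
t=vision.grab_frame("top"); np.savez("top1.npz",**t)
# tray circle from top view: bright rim region
g=cv2.cvtColor(t["frame"],cv2.COLOR_RGB2GRAY)[130:235,195:300]; g=cv2.medianBlur(g,3)
c=cv2.HoughCircles(g,cv2.HOUGH_GRADIENT,1,50,param1=80,param2=20,minRadius=38,maxRadius=50)
for u,v,r in c[0][:2]: print(u+195,v+130,r,plane(t,[u+195,v+130],12))
for b in boards(t,lambda u:22 if u[0]<295 else 18): print(*b)
E
```

```text
2.65 [527.94679883  -5.43491723 177.7685357 ] [ 179.92681502   -0.2039253  -165.63107336] [ 0.11530745 -0.23825815  1.11948715] 79.9827065267498 [  1.7  27.3  -5.2 104.6   3.1  48.5  99.5]
[[309.70691629   0.         315.31946134]
 [  0.         309.70691629 193.93131563]
 [  0.           0.           1.        ]] [454.59344715 -25.46834187 342.86581165]
245.5 180.5 44.0 [[521.81408469 287.39344623]]
[345. 189.] 498.0 -9.1 98.0 38.1 11.4 18
[479. 179.] 536.2 -409.4 98.9 43.6 159.2 18
[226. 182.] 514.6 342.1 158.5 44.6 15.1 22
[431. 182.] 526.8 -267.1 159.0 43.9 166.8 18
[262. 175.] 539.7 235.9 158.5 43.7 10.4 22
[ 18. 113.] 710.8 978.3 418.1 95.0 5.4 22
```

View pics/w1.png

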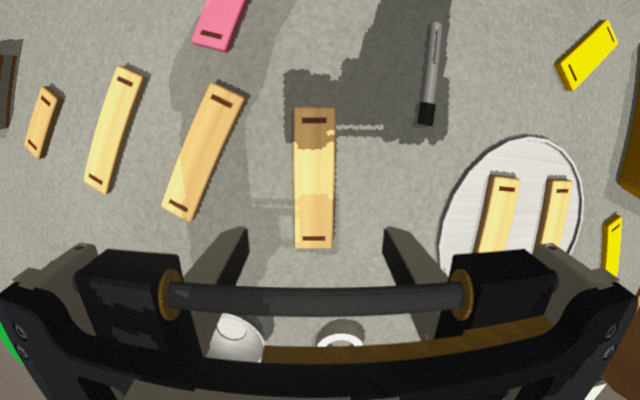

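The wrist view shows the splint at (315,178), centred and parallel between the fingers. Next I'll descend and grip.

>>> carry_out --pt "0 0 0.05" --pt "0 0 0.05" --pt "0 0 0.04" --pt "0 0 0.02" --pt "0 0 0.014" --pt "0 0 0" --pt "0 0 0" --pt "0 0 0" --pt "0 0 0" --pt "0 0 0" --pt "0 0 0" --pt "0 0 0" --yaw '[0, 0, 0, 0, 0, 0, 0, 0, 0, 0, 0, 0]' --hand '[0.08, 0.08, 0.08, 0.08, 0.08, 0.08, 0.03, 0.03, 0.03, 0.03, 0.03, 0.03]' --force 25

```text
clock: 4.2
ee_pos: [529.3, -6.0, 5.0]
tool_rot: [-180.0, 0.0, -165.7]
force: [-0.2, 0.9, 3.5]
opening: 43.9
gripper_force: 25.0
```

>>> carry_out --pt "0 0 -0.03" --pt "0 0 -0.05" --pt "0 0 -0.05" --pt "0 0 0" --pt "0 0 0" --pt "0 0 0" --pt "0 0 0" --pt "0 0 0" --pt "0 0 0" --pt "0 0 0" --pt "0 0 0" --pt "0 0 0" --yaw '[0, 0, 0, 0.177, 0.177, 0.177, 0.177, 0.177, 0.177, 0.177, 0.177, 0.177]' --hand '[0.03, 0.03, 0.03, 0.03, 0.03, 0.03, 0.03, 0.03, 0.03, 0.03, 0.03, 0.03]'

```text
clock: 5.7
ee_pos: [528.4, -5.5, 134.1]
tool_rot: [-179.9, -0.0, 102.8]
force: [0.3, -0.7, -1.3]
opening: 44.0
gripper_force: 25.0
```

```bash
python3 - <<'E'
from h import *
from scipy.optimize import least_squares
for n,(u0,u1,v0,v1) in dict(top0=(195,300,130,235),scene0=(345,450,165,245)).items():
    d=dict(np.load(n+".npz"));f=d["frame"].astype(int)
    hsv=cv2.cvtColor(d["frame"],cv2.COLOR_RGB2HSV); bg=np.median(hsv[v0-12:v1+12,u0:u1,2][[0,1,2,-1]])
    m=np.zeros(f.shape[:2],np.uint8); m[v0:v1,u0:u1]=(hsv[v0:v1,u0:u1,2]>bg+25)
    m=cv2.morphologyEx(m,cv2.MORPH_OPEN,np.ones((3,3),np.uint8))
    c=max(cv2.findContours(m,cv2.RETR_EXTERNAL,cv2.CHAIN_APPROX_NONE)[0],key=cv2.contourArea)
    h=cv2.convexHull(c)
    p=plane(d,c[:,0],12)
    r=least_squares(lambda q:np.hypot(*(p-q[:2]).T)-q[2],[525,288,130],loss="soft_l1")
    print(n,bg,cv2.contourArea(c),r.x,np.abs(r.fun).mean())
d=dict(np.load("scene0.npz"))
for b in boards(d,lambda u:22 if u[0]>355 and u[1]<225 else 18): print(*b)
E
```

```text
top0 129.0 5254.0 [521.47619076 284.91484152 123.21037965] 1.362787113128886
scene0 109.5 1707.5 [538.70826764 266.862595    92.00662138] 22.4436758992036
[191. 312.] 539.8 -412.2 99.0 41.7 157.9 18
[242. 283.] 529.9 -270.4 160.0 42.4 166.8 18
[284. 262.] 532.4 -142.6 159.5 41.7 166.4 18
[609. 260.] 1040.2 590.5 234.2 63.1 86.0 18
[324. 240.] 531.0 -9.2 159.5 43.6 14.0 18
[389. 208.] 542.9 234.1 157.9 43.9 10.5 22
[408. 192.] 517.7 340.5 158.3 43.8 15.2 22
[585. 175.] 798.9 884.7 395.2 52.4 178.7 22
[615.  70.] 347.2 1987.5 776.8 286.2 113.6 22
```

>>> carry_out --pt "0.048 0.019 0" --pt "0.048 0.019 0" --pt "0.048 0.019 0" --pt "0.048 0.019 0" --pt "0.048 0.019 0" --pt "0.047 0.018 0" --pt "0 0 0" --pt "0 0 0" --yaw '[0, 0, 0, 0, 0, 0, 0, 0]' --hand '[0.03, 0.03, 0.03, 0.03, 0.03, 0.03, 0.03, 0.03]'

```text
clock: 6.7
ee_pos: [573.6, 298.4, 133.8]
tool_rot: [-179.9, 0.1, 103.1]
force: [-0.1, -1.8, -0.8]
opening: 43.4
gripper_force: 25.0
```

```bash
python3 - <<'E'
from cell import telemetry, vision
from h import *
d=vision.grab_frame("wrist"); np.savez("w2.npz",**d); cv2.imwrite("pics/w2.png",d["frame"][:,:,::-1])
s=telemetry.observe(); print(s["clock"],s["ee_pos"],s["tool_rot"],s["joints"].round(1)); print(-d["R"].T@d["t"])
E
```

```text
6.75 [574.08945198 297.36431349 134.12126854] [-1.79916118e+02  1.00770937e-01  1.02961495e+02] [-42.2  41.4  22.8  88.3 -18.3  54.2  -0.8]
[557.3303725  372.62213285 299.85269546]
```

View pics/w2.png

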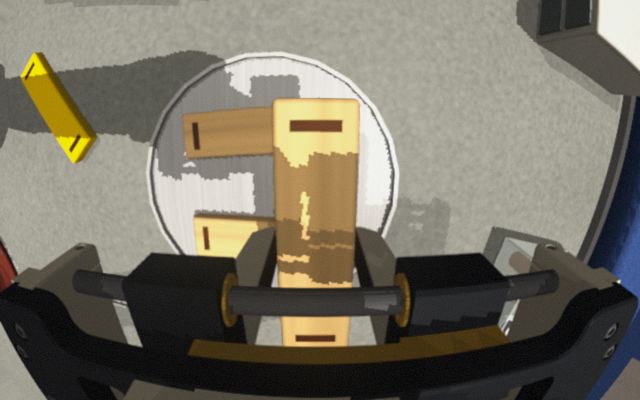

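The wrist view shows the tray rim as a circle spanning columns 149–398 with its top at row 52. The base ends are at (185,136) and (196,236), and the held board is square across them.

```bash
cat >> h.py <<'E'
def fplane(d,uv,z):
    K,R,t=d["K"],d["R"],d["t"]; p=np.atleast_2d(uv).astype(float)-K[:2,2]
    r=np.hypot(*p.T); th=r/K[0,0]; k=np.sin(th)/np.maximum(r,1e-9)
    w=np.c_[p*k[:,None],np.cos(th)]@R; c=-R.T@t
    return (c+w*((z-c[2])/w[:,2])[:,None])[:,:2]
E
python3 - <<'E'
from h import *
from scipy.optimize import least_squares
d=dict(np.load("w2.npz"))
uv=[(149,170),(155,132),(178,92),(215,64),(272,52),(330,62),(370,96),(390,130),(398,172),(394,210),(155,215)]
# refine: strongest dark->bright edge near each manual point along radius
g=cv2.GaussianBlur(cv2.cvtColor(d["frame"],cv2.COLOR_RGB2GRAY),(3,3),0).astype(float); c=np.array([273,175.])
from scipy.ndimage import map_coordinates
pts=[]
for q in np.array(uv,float):
    n=(c-q)/np.linalg.norm(c-q); s=np.arange(-6,6.1,.5); l=q+s[:,None]*n
    v=map_coordinates(g,[l[:,1],l[:,0]],order=1); pts.append(l[np.argmax(np.gradient(v))])
for P in(uv,pts):
    p=fplane(d,P,11)
    r=least_squares(lambda q:np.hypot(*(p-q[:2]).T)-q[2],[525,288,130],loss="soft_l1"); r2=least_squares(lambda q:np.hypot(*(p-q[:2]).T)-130,[525,288],loss="soft_l1")
    print(r.x,r.fun.round(1),r2.x)
e=fplane(d,[(183,114),(187,158),(194,217),(197,255)],22); print(e)
print("expected end mids:",[ (np.array(m)-80*np.array([np.cos(np.radians(a)),np.sin(np.radians(a))])).round(1) for m,a in(((515,342),15.2),((540,236),10.4))], (e[0]+e[1])/2,(e[2]+e[3])/2)
E
```

```text
[527.86741211 288.38424099 129.72506296] [-0.6 -0.1 -0.  -0.5 -1.4  2.8  1.1  0.5 -0.9 -0.7  2.2] [527.92334599 287.99866514]
[528.47216486 290.58463248 127.30096241] [-1.8  4.2  2.8  1.5 -0.5 -1.3 -1.5 -0.3  0.7  1.6 -2. ] [527.3012085  287.47344804]
[[435.67757744 342.6545007 ]
 [446.69033644 301.55442367]
 [461.24978318 243.10504732]
 [468.14515659 200.39152046]]
expected end mids: [array([437.8, 321. ]), array([461.3, 221.6])] [441.18395694 322.10446219] [464.69746988 221.74828389]
```

>>> carry_out --pt "0.001 0.001 0.04" --pt "0 0 0.04" --pt "0 0 0.015" --pt "0 0 0.006" --pt "0 0 0.003" --pt "0 0 0.002" --pt "0 0 0" --pt "0 0 0" --yaw '[0, 0, 0, 0, 0, 0, 0, 0]' --hand '[0.03, 0.03, 0.03, 0.03, 0.03, 0.03, 0.03, 0.03]'

```text
clock: 7.75
ee_pos: [575.3, 300.7, 29.2]
tool_rot: [179.9, -0.0, 103.1]
force: [0.5, -0.7, -0.9]
opening: 43.5
gripper_force: 25.0
```

>>> carry_out --pt "0 0 0.001" --pt "0 0 0.0005" --pt "0 0 0" --pt "0 0 0" --pt "0 0 0" --pt "0 0 0" --pt "0 0 -0.02" --pt "0 0 -0.05" --pt "0 0 -0.05" --pt "0 0 -0.03" --pt "0 0 0" --yaw '[0, 0, 0, 0, 0, 0, 0, 0, 0, 0, 0]' --hand '[0.03, 0.03, 0.03, 0.062, 0.062, 0.062, 0.062, 0.062, 0.062, 0.062, 0.062]'

```text
clock: 9.12
ee_pos: [577.2, 301.0, 181.8]
tool_rot: [179.5, -0.1, 103.1]
force: [0.4, -0.2, -1.4]
opening: 61.8
gripper_force: 0.0
```

>>> carry_out --pt "0 0 0" --pt "0 0 0" --pt "0 0 0" --pt "0 0 0" --pt "0 0 0" --pt "0 0 0" --pt "0 0 0" --pt "-0.007 -0.049 0" --pt "-0.007 -0.049 0" --pt "-0.007 -0.049 0" --pt "-0.007 -0.049 0" --pt "-0.007 -0.049 0" --yaw '[-0.158, -0.158, -0.158, -0.158, -0.158, -0.158, -0.158, 0, 0, 0, 0, 0]' --hand '[0.062, 0.062, 0.062, 0.08, 0.08, 0.08, 0.08, 0.08, 0.08, 0.08, 0.08, 0.08]'

```text
clock: 10.62
ee_pos: [550.5, 52.4, 176.5]
tool_rot: [-180.0, -0.1, 166.4]
force: [1.2, -0.5, 0.1]
opening: 80.3
gripper_force: 0.0
```

>>> carry_out --pt "-0.006 -0.049 0" --pt "-0.006 -0.049 0" --pt "-0.006 -0.048 0" --pt "-0.006 -0.048 0" --pt "0 0 0.05" --pt "0 0 0" --pt "0 0 0" --yaw '[0, 0, 0, 0, 0, 0, 0]' --hand '[0.08, 0.08, 0.08, 0.08, 0.08, 0.08, 0.08]'

```text
clock: 11.5
ee_pos: [529.9, -139.2, 127.7]
tool_rot: [180.0, 0.0, 166.5]
force: [0.6, 0.6, 0.9]
opening: 79.7
gripper_force: 0.0
```

```bash
python3 - <<'E'
from cell import telemetry, vision
from h import *
d=vision.grab_frame("wrist"); np.savez("w3.npz",**d)
t=vision.grab_frame("top"); np.savez("top3.npz",**t)
cv2.imwrite("pics/w3.png",np.vstack([t["frame"][100:300,:],d["frame"][:300]])[:,:,::-1])
s=telemetry.observe(); print(s["clock"],s["ee_pos"],s["tool_rot"],s["force"],s["opening"])
for b in boards(t,lambda u:22 if u[0]<295 else 18): print(*b)
E
```

```text
11.6 [ 530.63989159 -139.39109409  128.64894361] [1.79981152e+02 1.55012199e-01 1.66536175e+02] [ 0.07443659 -0.74708577  0.01290492] 79.80552197849605
[386. 188.] 502.7 -132.8 101.0 44.7 165.9 18
[479. 179.] 536.3 -409.8 99.4 44.2 159.2 18
[244. 177.] 526.0 292.2 164.8 160.1 102.6 22
[ 18. 114.] 710.5 978.4 418.5 95.0 5.4 22
```

View pics/w3.png

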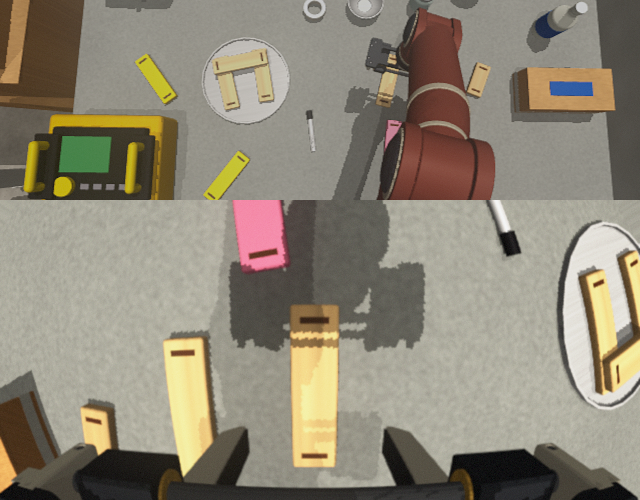

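The first splint lies square across the far end of the pair, at top-view (241,163). The next splint is centred between the fingers. I'll descend, grip, lift and turn.

>>> carry_out --pt "0 0 0.05" --pt "0 0 0.04" --pt "0 0 0.02" --pt "0 0 0.0125" --pt "0 0 0" --pt "0 0 0" --pt "0 0 0" --pt "0 0 0" --pt "0 0 0" --pt "0 0 0" --pt "0 0 0" --yaw '[0, 0, 0, 0, 0, 0, 0, 0, 0, 0, 0]' --hand '[0.08, 0.08, 0.08, 0.08, 0.08, 0.03, 0.03, 0.03, 0.03, 0.03, 0.03]'

```text
clock: 12.98
ee_pos: [529.6, -140.1, 4.9]
tool_rot: [-180.0, 0.0, 166.4]
force: [-0.4, 0.2, 3.0]
opening: 43.7
gripper_force: 25.0
```

>>> carry_out --pt "0 0 -0.03" --pt "0 0 -0.05" --pt "0 0 -0.05" --pt "0 0 0" --pt "0 0 0" --pt "0 0 0" --pt "0 0 0" --pt "0 0 0" --pt "0 0 0" --pt "0 0 0" --pt "0.046 0.005 0" --pt "0.046 0.005 0" --yaw '[0, 0, 0, 0.158, 0.158, 0.158, 0.158, 0.158, 0.158, 0.158, 0, 0]' --hand '[0.03, 0.03, 0.03, 0.03, 0.03, 0.03, 0.03, 0.03, 0.03, 0.03, 0.03, 0.03]'

```text
clock: 14.48
ee_pos: [517.8, -47.4, 134.1]
tool_rot: [-179.9, -0.0, 103.0]
force: [0.8, 0.4, -0.8]
opening: 43.6
gripper_force: 25.0
```

>>> carry_out --pt "0.046 0.005 0" --pt "0.046 0.005 0" --pt "0.046 0.005 0" --pt "0.046 0.005 0" --pt "0.047 0.005 0" --pt "0.047 0.004 0" --pt "0.047 0.004 0" --pt "0 0 0.04" --pt "0 0 0" --pt "0 0 0" --yaw '[0, 0, 0, 0, 0, 0, 0, 0, 0, 0]' --hand '[0.03, 0.03, 0.03, 0.03, 0.03, 0.03, 0.03, 0.03, 0.03, 0.03]'

```text
clock: 15.72
ee_pos: [477.7, 274.7, 95.3]
tool_rot: [180.0, 0.0, 103.0]
force: [-0.5, -0.3, -0.8]
opening: 43.5
gripper_force: 25.0
```

```bash
python3 - <<'E'
from cell import telemetry, vision
from h import *
d=vision.grab_frame("wrist"); np.savez("w4.npz",**d); cv2.imwrite("pics/w4.png",d["frame"][:,:,::-1])
s=telemetry.observe(); print(s["clock"],s["ee_pos"],s["tool_rot"],s["force"],s["opening"])
E
```

```text
15.775 [478.1759016  274.92352123  95.78657975] [1.79895725e+02 7.84333196e-03 1.02943759e+02] [-0.66147398 -0.00245936 -1.24879454] 43.737144980228386
```

View pics/w4.png

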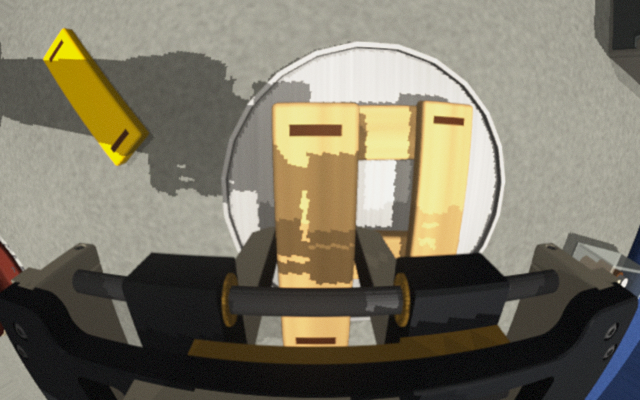

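The held board is parallel to the placed one, which is at (445,180), with a clear gap between them. I'll lower it, release, and rise.

>>> carry_out --pt "0.002 0 0.03" --pt "0 0 0.025" --pt "0 0 0.008" --pt "0 0 0.003" --pt "0 0 0.001" --pt "0 0 0.0005" --pt "0 0 0" --pt "0 0 0" --yaw '[0, 0, 0, 0, 0, 0, 0, 0]' --hand '[0.03, 0.03, 0.03, 0.03, 0.03, 0.03, 0.03, 0.03]'

```text
clock: 16.77
ee_pos: [476.7, 277.9, 27.4]
tool_rot: [180.0, -0.0, 103.1]
force: [-1.0, -0.5, -2.3]
opening: 43.5
gripper_force: 25.0
```

>>> carry_out --pt "0 0 0" --pt "0 0 0" --pt "0 0 0" --pt "0 0 -0.02" --pt "0 0 -0.05" --pt "0 0 -0.05" --pt "0 0 -0.03" --pt "0 0 0" --pt "0 0 0" --yaw '[0, 0, 0, 0, 0, 0, 0, 0, 0]' --hand '[0.062, 0.062, 0.062, 0.062, 0.062, 0.062, 0.062, 0.062, 0.062]'

```text
clock: 17.9
ee_pos: [475.6, 277.6, 176.0]
tool_rot: [-179.9, 0.0, 103.1]
force: [-0.5, 0.4, -0.2]
opening: 62.2
gripper_force: 0.0
```

>>> carry_out --pt "0 0 0" --pt "0 0 0" --pt "0 0 0" --pt "0 0 0" --pt "0 0 0" --pt "0 0 0" --pt "0 0 0" --pt "-0.016 -0.047 0" --pt "-0.016 -0.047 0" --pt "-0.016 -0.047 0" --pt "-0.016 -0.047 0" --pt "-0.016 -0.047 0" --yaw '[-0.159, -0.159, -0.159, -0.159, -0.159, -0.159, -0.159, 0, 0, 0, 0, 0]' --hand '[0.062, 0.062, 0.062, 0.08, 0.08, 0.08, 0.08, 0.08, 0.08, 0.08, 0.08, 0.08]'

```text
clock: 19.4
ee_pos: [499.8, 29.2, 175.4]
tool_rot: [-179.9, -0.2, 166.8]
force: [0.8, 0.3, -0.1]
opening: 79.9
gripper_force: 0.0
```

>>> carry_out --pt "-0.016 -0.047 0" --pt "-0.016 -0.047 0" --pt "-0.016 -0.048 0" --pt "-0.016 -0.048 0" --pt "-0.015 -0.048 0" --pt "-0.015 -0.047 0" --pt "0 0 0.05" --pt "0 0 0" --pt "0 0 0" --yaw '[0, 0, 0, 0, 0, 0, 0, 0, 0]' --hand '[0.08, 0.08, 0.08, 0.08, 0.08, 0.08, 0.08, 0.08, 0.08]'

```text
clock: 20.52
ee_pos: [527.8, -267.3, 127.1]
tool_rot: [180.0, -0.1, 166.9]
force: [0.3, -0.2, 0.1]
opening: 79.9
gripper_force: 0.0
```

```bash
python3 - <<'E'
from cell import telemetry, vision
from h import *
d=vision.grab_frame("wrist"); np.savez("w5.npz",**d)
t=vision.grab_frame("top"); np.savez("top5.npz",**t)
cv2.imwrite("pics/w5.png",np.vstack([cv2.resize(t["frame"][130:235,190:400],(640,320)),d["frame"][80:340]])[:,:,::-1])
s=telemetry.observe(); print(s["clock"],s["ee_pos"],s["tool_rot"],s["force"],s["opening"])
for b in boards(t,lambda u:40 if u[0]<295 else 18): print(*b)
E
```

```text
20.625 [ 528.71773669 -267.69898542  128.4834233 ] [-1.79992990e+02  1.31899215e-01  1.66923231e+02] [0.49217697 0.32409483 0.24010694] 80.10313946784167
[431. 187.] 510.0 -263.9 90.2 44.8 167.4 18
[243. 178.] 522.6 289.0 162.4 157.4 102.4 40
[ 18. 114.] 703.8 963.5 411.9 93.5 5.4 40
```

View pics/w5.png

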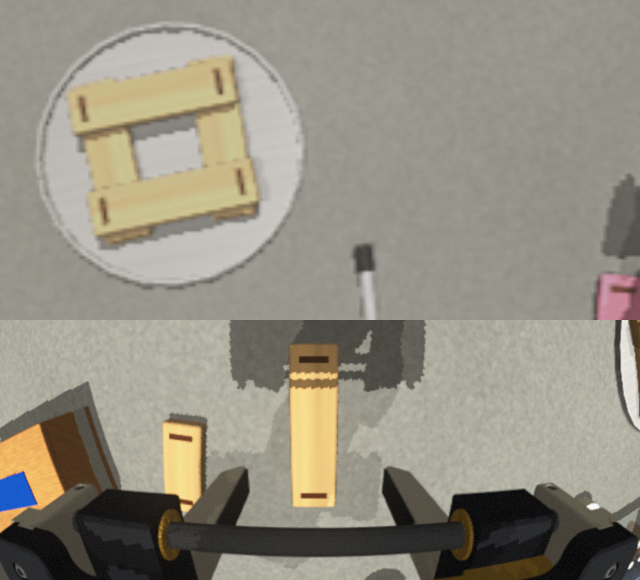

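Both cross splints are square and gapped on the base pair. The third is centred between the fingers at (314,425), and the short splint at (184,465) is clear of them.

>>> carry_out --pt "0 0 0.05" --pt "0 0 0.04" --pt "0 0 0.02" --pt "0 0 0.0125" --pt "0 0 0" --pt "0 0 0" --pt "0 0 0" --pt "0 0 0" --pt "0 0 0" --pt "0 0 0" --pt "0 0 0" --yaw '[0, 0, 0, 0, 0, 0, 0, 0, 0, 0, 0]' --hand '[0.08, 0.08, 0.08, 0.08, 0.08, 0.03, 0.03, 0.03, 0.03, 0.03, 0.03]'

```text
clock: 22.0
ee_pos: [527.7, -268.4, 4.9]
tool_rot: [-180.0, 0.0, 166.8]
force: [-0.6, -0.0, 2.2]
opening: 43.6
gripper_force: 25.0
```

>>> carry_out --pt "0 0 -0.03" --pt "0 0 -0.05" --pt "0 0 -0.05" --pt "0 0 0" --pt "0 0 0" --pt "0 0 0" --pt "-0.01 0.045 0" --pt "-0.01 0.045 0" --pt "-0.01 0.045 0" --pt "-0.01 0.045 0" --pt "-0.01 0.045 0" --pt "-0.01 0.045 0" --yaw '[0, 0, 0, -0.152, -0.152, -0.152, 0, 0, 0, 0, 0, 0]' --hand '[0.03, 0.03, 0.03, 0.03, 0.03, 0.03, 0.03, 0.03, 0.03, 0.03, 0.03, 0.03]'

```text
clock: 23.5
ee_pos: [525.0, 9.9, 134.3]
tool_rot: [180.0, -0.0, -167.0]
force: [1.3, -0.1, -1.7]
opening: 43.5
gripper_force: 25.0
```

>>> carry_out --pt "-0.01 0.045 0" --pt "-0.01 0.045 0" --pt "-0.01 0.045 0" --pt "-0.011 0.046 0" --pt "-0.011 0.046 0" --pt "-0.011 0.046 0" --pt "0 0 0.02" --pt "0 0 0" --pt "0 0 0" --yaw '[0, 0, 0, 0, 0, 0, 0, 0, 0]' --hand '[0.03, 0.03, 0.03, 0.03, 0.03, 0.03, 0.03, 0.03, 0.03]'

```text
clock: 24.62
ee_pos: [526.0, 287.4, 114.8]
tool_rot: [-179.9, -0.0, -167.1]
force: [-0.1, 0.3, -0.5]
opening: 43.5
gripper_force: 25.0
```

```bash
python3 - <<'E'
from cell import telemetry, vision
from h import *
d=vision.grab_frame("wrist"); np.savez("w6.npz",**d); cv2.imwrite("pics/w6.png",d["frame"][:,:,::-1])
s=telemetry.observe(); print(s["clock"],s["ee_pos"],s["tool_rot"],s["force"],s["opening"])
E
```

```text
24.675 [526.28796717 287.51482479 115.1850065 ] [-1.79975831e+02  4.05591909e-02 -1.67143594e+02] [-1.05480827  0.14140014 -1.60778649] 43.69798014046793
```

View pics/w6.png

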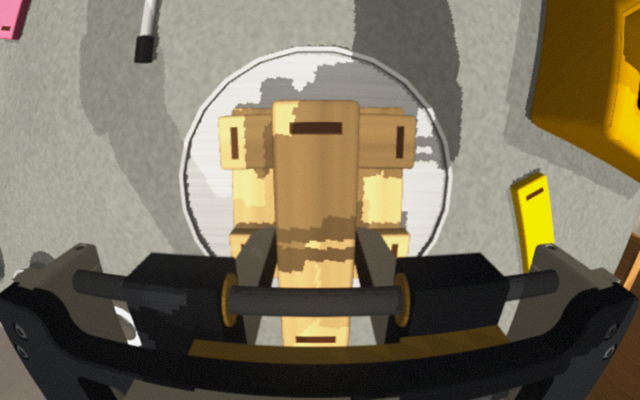

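The held board is centred over the cross pair, whose ends are at (220,140) and (415,140). I'll lower and release it.

>>> carry_out --pt "0 0.001 0.03" --pt "0 0 0.027" --pt "0 0 0.008" --pt "0 0 0.003" --pt "0 0 0.001" --pt "0 0 0.0005" --pt "0 0 0" --pt "0 0 0" --yaw '[0, 0, 0, 0, 0, 0, 0, 0]' --hand '[0.03, 0.03, 0.03, 0.03, 0.03, 0.03, 0.03, 0.03]'

```text
clock: 25.68
ee_pos: [525.5, 289.6, 45.4]
tool_rot: [180.0, 0.0, -167.0]
force: [-0.9, -0.3, -0.6]
opening: 43.7
gripper_force: 25.0
```

>>> carry_out --pt "0 0 0" --pt "0 0 0" --pt "0 0 0" --pt "0 0 -0.02" --pt "0 0 -0.05" --pt "0 0 -0.05" --pt "0 0 -0.03" --pt "0.01 -0.06 0" --pt "0.01 -0.06 0" --pt "0.01 -0.06 0" --pt "0.01 -0.06 0" --pt "0.01 -0.06 0" --yaw '[0, 0, 0, 0, 0, 0, 0, 0, 0, 0, 0, 0]' --hand '[0.062, 0.062, 0.062, 0.062, 0.062, 0.062, 0.062, 0.062, 0.062, 0.062, 0.062, 0.062]'

```text
clock: 27.18
ee_pos: [544.0, -15.9, 195.4]
tool_rot: [-180.0, 0.0, -167.0]
force: [1.2, -0.5, -0.2]
opening: 61.7
gripper_force: 0.0
```

```bash
python3 - <<'E'
from cell import telemetry, vision
from h import *
t=vision.grab_frame("top"); s=vision.grab_frame("scene")
cv2.imwrite("pics/end.png",np.vstack([cv2.resize(t["frame"][130:235,190:350],(400,262)),cv2.resize(s["frame"][150:255,320:480],(400,262))])[:,:,::-1])
o=telemetry.observe(); print(o["clock"],o["ee_pos"],o["force"])
Z=t["z_map"]; v,u=np.mgrid[140:225,205:290]; z=Z[140:225,205:290]
P=(np.stack([(u-t["K"][0,2])/t["K"][0,0]*z,(v-t["K"][1,2])/t["K"][1,1]*z,z],-1)-t["t"])@t["R"]
for lo,hi in((52,66),(34,46)):
    m=((P[...,2]>lo)&(P[...,2]<hi)); q=P[m]; print(lo,m.sum(),np.median(q[:,2]),cv2.minAreaRect(q[:,:2].astype(np.float32)))
for b in boards(t,lambda u:18): print(*b)
E
```

```text
27.275 [543.67933756 -24.63662256 195.61138585] [ 0.11529392 -0.93460216 -0.00327239]
52 841 58.09742018823039 ((525.4859619140625, 291.22674560546875), (159.76795959472656, 44.3366813659668), 12.98668384552002)
34 1171 40.23258214550687 ((522.209716796875, 290.5939636230469), (153.06021118164062, 160.4673614501953), 13.916711807250977)
[479. 179.] 536.3 -409.1 98.9 43.7 159.6 18
[243. 178.] 531.8 293.6 167.9 166.2 13.3 18
[ 18. 113.] 712.3 981.6 419.4 95.4 5.4 18
```

View pics/end.png

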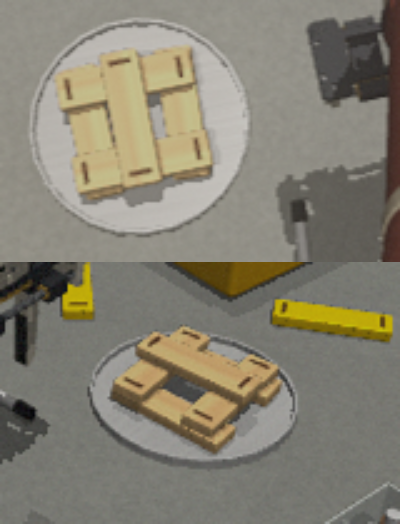

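Both views show a square, centred tower of three layers. The top splint's upper face is at 58 mm and the cross pair's at 40 mm, and the short splint has not moved. Handing in.

```bash
python3 -c "
from cell import bot; print(bot.finish_job())"
```

```text
the job is handed in; nothing more can be done
None
```

The criss-cross tower is built and handed in at about 27 s: two splints lie square across the bottom pair with a clear gap, the third lies on top over the middle, and the short splint is still where it was; the bottom pair showed no visible shift, though I did not re-measure it.

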